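# Switch on the stall heater at the power box

### The arm

A 6-joint arm with a two-finger parallel gripper is mounted at the origin on the work surface. World frame = base frame: x ahead of the robot, y to its left, z up, the work surface at z = 0. Lengths are in m, angles in rad, forces in N, time in s.
With the tool pointing down it reaches from about 0.35 to 0.975 m from the base axis. Payload 17.4 kg.
Tool frame: the origin (TCP) lies at the very end of the fingers, on their centre line; the grasp point (between the pads) lies 19 mm behind it; x points along the fingers, y is the direction in which the jaws open and shut, and the axes are right-handed (so a half turn about x gives the same grasp; the last joint's range is limited). The gripper opens to 85 mm and grips with 20 to 120 N. Pads are 22 mm wide; open, the fingers measure 114 mm over their backs; the gripper's body (76 mm by 85 mm) begins 54 mm behind the grasp point. The pads swing forward as they close: fully open they stand 13 mm farther back than shut.
Start: joints at [1.087, 0.116, 1.442, -0, 1.584, -0.038], TCP at [0.291, 0.609, 0.231] pointing down, gripper open.
Joint ranges: [-2.83, 2.83], [-0.83, 2.19], [0.07, 2.5], [-1.14, 4.28], [0.01, 3], [-2.97, 2.97]. Speed limits (rad/s): [1.89, 1.89, 2.22, 3.14, 3.14, 3.14].

### API

Orientations are given as a rotation vector (axis times angle).
In Python, from rig import r, read_camera, camera_info gives the robot as it stands. The module is installed in compiled form; this text tells all that it offers.
- The arm moves only by the tool apply_moves, never from a script. Its arguments are lists of equal length, an entry for each row: "rot": the turn, a rotation vector about the tool's x, y, z in rad, a list of three; "xyz": the shift along the tool's x, y, z in cm, a list of three; "jaw": the opening, from 0 (shut) to 1 (fully open). In form: {"rot": [[rx, ry, rz], ...], "xyz": [[tx, ty, tz], ...], "jaw": [jaw, ...]}. A call has 1 to 5 rows; each row shifts and turns the commanded pose from where the row before left it, along the tool's axes as they then stand; what a row does not reach is not made up. A row lasts 1/8 s, in which the tool goes at most 62.5 mm and 10.7 degrees, less where a joint would pass 70% of its speed; a pose out of reach is approached as far as the arm can. A call with a gripper value outside its range is refused whole. The fingers move at their own pace and stop on an object; the grip force is fixed at half the most. Time passes only in rows, so rows that do not move let the fingers close. It gives the time, the measured TCP pose, the force and the opening at its end, in the units of the state.
- r.observe(): the state, without advancing time (a new reading comes with each control period).
- read_camera(name): name is "scene" or "top" or "wrist"; returns the picture (400x640x3 uint8, red, green, blue); there is no depth.
- camera_info(name): a dict with "mtx" (3x3 intrinsics, pixels), "origin" and "attitude" of the camera in the world. Camera axes: x right, y down, z forward; pixel columns grow to the right and rows downward; lengths in m; the calibration is good to about 2 mm. A picture is of the moment at which its call begins: read the wrist's pose just before it. camera_info takes no time and is no camera call; for the wrist camera it gives the pose at the moment of the call.
- r.sign_off(): hands the job in, once; it reports no verdict.
The state is a dict: "clock": time; "joints": joint angles; "joint_velocities": joint speeds; "effort": joint torques, N m; "position": TCP position; "eef_rot": TCP orientation; "wrist_force": force on the tool from outside, world axes, zero at the start; "wrist_torque": the same for the moment, N m; "gripper_width": opening from 0.0 (shut) to 1.0 (fully open).
Only numpy, scipy, OpenCV 4.12 (cv2) and the standard library are available. Lean on these libraries where they do the work, as an engineer would, in place of code of your own. Each camera call takes 0.05 s, during which the arm holds its last target. There are 200 camera calls.

### The job

Start the market stall's heater at the grey power box, pressing with closed fingertips only: first press the raised half of the wide main rocker until it is fully over, then do the same with the narrow rocker on the round plate, and last push the mushroom button all the way down so that it stays in. Leave the narrow rocker on the square plate off, and leave the jar, the nougat box and the cup where they are; nothing is picked up.

Things in the scene. Friction and masses are not known exactly. Their poses are not given: they have to be found in the camera images.
- power_box: grey power box fixed to the counter, 230 x 230 mm and 80 mm high, flat top, sockets on two sides; origin at the centre of its underside, z up. On its top, in a two by two layout 104 mm apart and in any arrangement, are three grey rockers and a grey mushroom button, each on its own white plate; the plates point the same way as the box
- main_plate: main switch: a wide grey rocker, 56 mm wide along y, on a 78 x 92 mm rectangular white plate. Plate 6 mm thick, fixed on the box top; origin: centre of its underside, z up, -x to the rocker's raised robot-side half, y along its tipping axis, 12 mm above the origin. Each half reaches 27 mm from the axis. Off: the far half's top is level at 12 mm, the -x half slopes up to 21 mm at its end.
- heater_plate: heater switch: a narrow grey rocker, 26 mm wide along y, on a round white plate of 78 mm diameter. Plate 6 mm thick, fixed on the box top; origin: centre of its underside, z up, -x to the rocker's raised robot-side half, y along its tipping axis, 12 mm above the origin. Each half reaches 27 mm from the axis. Off: the far half's top is level at 12 mm, the -x half slopes up to 21 mm at its end.
- lights_plate: lights switch, to be left off: the same narrow grey rocker, 26 mm wide, on a square white plate of 70 mm. Plate 6 mm thick, fixed on the box top; origin: centre of its underside, z up, -x to the rocker's raised robot-side half, y along its tipping axis, 12 mm above the origin. Each half reaches 27 mm from the axis. Off: the far half's top is level at 12 mm, the -x half slopes up to 21 mm at its end.
- button_plate: start button: a round grey mushroom head, 40 mm diameter and 10 mm thick, on a square white plate of 70 mm, 6 mm thick; origin at the centre of the plate's underside, z up, the head centred over it. The head's top is 30 mm above the origin when out and 22 mm when fully down
- main_rocker (a joint): tip of the wide main rocker, rad: 0 = off (robot-side half up), 0.34 = fully on, at its stop: robot-side half level with its top 12 mm above the plate's origin, far half up. Stiff pivot, no spring: it stays where it is left; about 3 N moves it, pressed 19 mm from the axis.
- heater_rocker (a joint): tip of the rocker on the round plate, rad: 0 = off (robot-side half up), 0.34 = fully on, at its stop: robot-side half level with its top 12 mm above the plate's origin, far half up. Stiff pivot, no spring: it stays where it is left; about 3 N moves it, pressed 19 mm from the axis.
- lights_rocker (a joint): tip of the rocker on the square plate, rad: 0 = off (robot-side half up), 0.34 = fully on, at its stop: robot-side half level with its top 12 mm above the plate's origin, far half up. Stiff pivot, no spring: it stays where it is left; about 3 N moves it, pressed 19 mm from the axis.
- start_button (a joint): depth of the mushroom button in m: 0 = out, 0.008 = fully down at its stop. It moves at about 3 N and stays where it is left.
- jar: loose jar with a brass-coloured cap, 72 mm diameter, 120 mm high, on the counter to the +y side of the box; origin at the centre of its underside
- nougat_box: loose flat black carton with a window, 190 x 75 x 30 mm, on the counter to the -y side of the box; origin at the centre of its underside
- cup: loose white cup, 72 mm diameter, 80 mm high, on the counter beyond the box; origin at the centre of its underside
There are look-alikes about, which are no part of the job. Of the things shaped like the cup, the white one is meant. There is more than one size of the nougat_box; the job needs the larger.

How it is judged:
By the outcome, as a careful person would: the job done as asked, in the order asked, and still so for the second after the job is handed in, with the robot touching nothing.
It also fails if it takes over 38 s, if anything falls off the work surface, if the arm or the gripper's body presses on something with over 40 N, if the wrist force passes 120 N, or if a joint passes its speed limit or range.

## Working session

There is one attempt and no reset: what is moved stays moved. The work goes in short steps, Python scripts to look and compute and a tool call to move; the robot and the scene stay as the last step left them, time stands still between calls to the robot, and variables do not carry over. Pictures are saved under pics/ and viewed, about 8 in all and at most 12, crops included, and the job is handed in when it is done.

Besides the shell and the picture viewer there is one more tool, called after "Request:" by a JSON object that holds its "fn" and its "kwargs". apply_moves: Moves the arm, as the interface text tells. Its arguments: {"type":"object","properties":{"rot":{"type":"array","items":{"type":"array","items":{"type":"number"}}},"xyz":{"type":"array","items":{"type":"array","items":{"type":"number"}}},"jaw":{"type":"array","items":{"type":"number"}}},"required":["rot","xyz","jaw"]}

```bash
mkdir -p pics; python3 - <<'E'
from rig import r, read_camera, camera_info
import cv2
for n in ("scene","top"):
    im=read_camera(n); cv2.imwrite(f"pics/{n}0.png",im[:,:,::-1]); i=camera_info(n); print(n,i)
s=r.observe(); print(s["clock"],s["position"],s["eef_rot"],s["wrist_force"])
E
```

```text
scene {'mtx': array([[519.0856135 ,   0.        , 307.80240354],
       [  0.        , 519.0856135 , 196.39860506],
       [  0.        ,   0.        ,   1.        ]]), 'origin': array([ 1.11002824, -0.83737807,  1.11142677]), 'attitude': array([-2.33417377, -0.66009242,  0.22692244])}
top {'mtx': array([[423.40160487,   0.        , 316.24428463],
       [  0.        , 423.40160487, 195.88929697],
       [  0.        ,   0.        ,   1.        ]]), 'origin': array([ 0.43570367, -0.05123369,  1.3243751 ]), 'attitude': array([-2.10561577,  2.15983101, -0.12552183])}
0.1 [0.29098655 0.6088763  0.23064595] [ 0.3488576   1.54261611 -0.35044865] [ 0.82168392 -0.39501249  0.6268239 ]
```

View pics/top0.png

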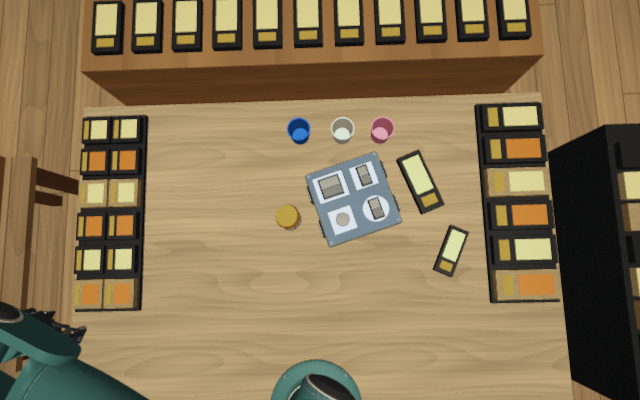

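View pics/scene0.png

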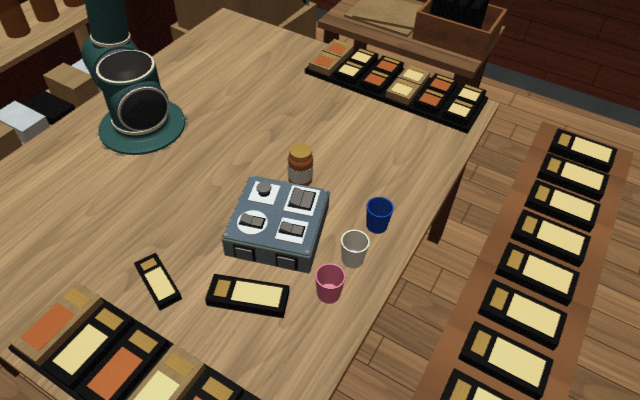

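Top view: the box is centred near (353,198). The main plate is at (331,186), with the square-plate narrow rocker (lights) at (364,176), the round-plate narrow rocker (heater) at (376,208) and the button at (343,219). I'll confirm these in an enlarged crop.

```bash
python3 - <<'E'
import cv2
im=cv2.imread("pics/top0.png")[145:255,290:415]
cv2.imwrite("pics/crop1.png",cv2.resize(im,None,fx=5,fy=5,interpolation=cv2.INTER_CUBIC))
E
```

```text
(no output)
```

View pics/crop1.png

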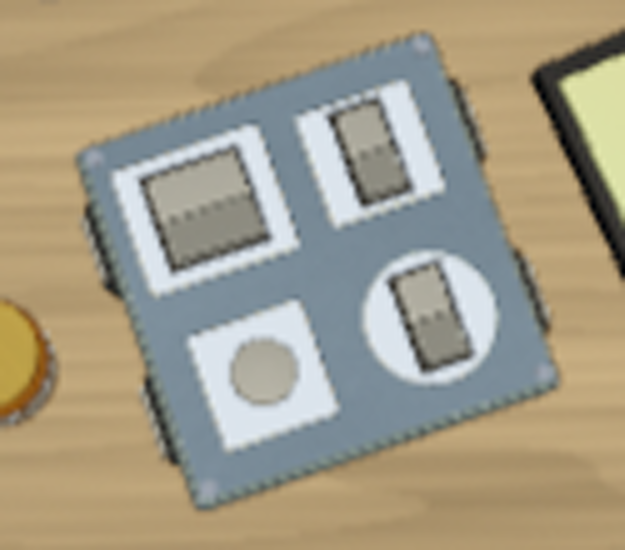

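The crop confirms it. The main rocker's wide plate is centred at crop (205,210), lights at (371,153), the round heater plate at (430,317) and the button plate at (263,375). The raised, darker halves face the robot.

```bash
cat > h.py <<'E'
import numpy as np, cv2
from scipy.spatial.transform import Rotation as R
from rig import r, read_camera, camera_info
def ray(info,px,z):
    d=R.from_rotvec(info["attitude"]).apply(np.linalg.inv(info["mtx"])@np.array([px[0],px[1],1.]))
    o=np.array(info["origin"]); return o+d*(z-o[2])/d[2]
E
python3 - <<'E'
from h import *
i=camera_info("top")
def C(p,z): return ray(i,[(p[0]+.5)/5-.5+290,(p[1]+.5)/5-.5+145],z)[:2]
S=[((78,157),.08,(.115,.115)),((430,35),.08,(.115,-.115)),((558,383),.08,(-.115,-.115)),((203,508),.08,(-.115,.115)),
((205,210),.086,(.052,.052)),((371,153),.086,(.052,-.052)),((430,317),.086,(-.052,-.052)),((263,375),.086,(-.052,.052))]
W=np.array([C(p,z) for p,z,_ in S]);L=np.array([l for *_,l in S])
w=W[:,0]+1j*W[:,1]; l=L[:,0]+1j*L[:,1]
c=w.mean(); a=((w-c)*l.conj()).sum(); yaw=np.angle(a); u=np.exp(1j*yaw)
print("c",c,"yaw",yaw,"scale",abs(a)/(abs(l)**2).sum()); print("res mm",np.round((w-c-u*l)*1e3,1))
for n,q in dict(main=(.052-.019+.052j),heater=(-.052-.019-.052j),button=(-.052+.052j)).items(): print(n,c+u*q)
s=r.observe(); print(R.from_rotvec(s["eef_rot"]).as_matrix().round(3))
E
```

```text
c (0.6094566532841067-0.1270023200336j) yaw 0.3092410254201823 scale 0.9699650607646182
res mm [-4.4-4.3j -6. +1.6j  1.8+6.j   4.1-3.3j  1.1-0.2j  0.9-0.5j  1.2+0.5j
  1.3+0.3j]
main (0.6250658334984425-0.06742586920748594j)
heater (0.5576500096315482-0.19814352942349459j)
button (0.5440978231761023-0.09329440810015288j)
[[-0.     0.431  0.902]
 [-0.001  0.902 -0.431]
 [-1.    -0.001 -0.   ]]
```

Request:
{"fn": "apply_moves", "kwargs": {"rot": [[-0.151,0,0],[-0.151,0,0],[-0.151,0,0],[-0.151,0,0],[-0.15,0,0]], "xyz": [[0,0,0],[0,0,0],[0,0,0],[0,0,0],[0,0,0]], "jaw": [0,0,0,0,0]}}

```text
clock: 0.72
position: [0.291, 0.6089, 0.2309]
eef_rot: [-0.246, 1.557, 0.245]
wrist_force: [-0.1, -1.0, -0.1]
gripper_width: 0.002
```

```bash
cat >> h.py <<'E'
T=dict(main=(.6262,-.0674),heater=(.5588,-.1981),button=(.5453,-.0933))
def go(n,z,plate=None):
    s=r.observe(); M=R.from_rotvec(s["eef_rot"]).as_matrix()
    print(s["clock"],np.round(s["position"],4),"w",s["gripper_width"],"F",np.round(s["wrist_force"],1))
    print("zaxis heading",np.arctan2(M[1,2],M[0,2]),"tool xyz cm",np.round(M.T@(np.array([*T[n],z])-s["position"])*100,2))
E
python3 -c "
from h import *; go('main',.16)"
```

```text
0.725 [0.291  0.6089 0.2309] w 0.0017237840195183415 F [-0.1 -1.  -0.1]
zaxis heading 0.313166986832525 tool xyz cm [  7.12 -74.67  11.06]
```

Request:
{"fn": "apply_moves", "kwargs": {"rot": [[0,0,0],[0,0,0],[0,0,0],[0,0,0],[0,0,0]], "xyz": [[0,-5,0.74],[0,-5,0.74],[0,-5,0.74],[0,-5,0.74],[0,-5,0.74]], "jaw": [0,0,0,0,0]}}

```text
clock: 1.35
position: [0.4025, 0.3804, 0.2311]
eef_rot: [-0.242, 1.557, 0.242]
wrist_force: [0.3, 0.8, -1.0]
gripper_width: 0.004
```

Request:
{"fn": "apply_moves", "kwargs": {"rot": [[0,0,0],[0,0,0],[0,0,0],[0,0,0],[0,0,0]], "xyz": [[0,-5,0.74],[0,-5,0.74],[0,-5,0.74],[0,-5,0.74],[0,-5,0.74]], "jaw": [0,0,0,0,0]}}

```text
clock: 1.98
position: [0.5136, 0.1534, 0.2311]
eef_rot: [-0.242, 1.557, 0.242]
wrist_force: [1.1, 0.8, 0.3]
gripper_width: 0.004
```

Request:
{"fn": "apply_moves", "kwargs": {"rot": [[0,0,0],[0,0,0],[0,0,0],[0,0,0],[0,0,0]], "xyz": [[0,-5,0.74],[0,-5,0.74],[0,-5,0.74],[1,-5,0.74],[1,-3,0.74]], "jaw": [0,0,0,0,0]}}

```text
clock: 2.6
position: [0.6187, -0.0551, 0.2106]
eef_rot: [-0.241, 1.558, 0.241]
wrist_force: [-0.2, 0.8, 0.1]
gripper_width: -0.004
```

```bash
python3 -c "
from h import *; go('main',.13)
i=camera_info('wrist');print(i)
im=read_camera('wrist'); cv2.imwrite('pics/w1.png',im[:,:,::-1])
q={}
K=i['mtx'];A=R.from_rotvec(i['attitude'])
for n in T:
  p=A.inv().apply(np.array([*T[n],.1])-i['origin']); print(n,(K@p/p[2])[:2])
"
```

```text
2.6 [ 0.6187 -0.0551  0.2106] w -0.004350464051179844 F [-0.2  0.8  0.1]
zaxis heading 0.30677783401628 tool xyz cm [ 8.06 -1.4   0.34]
{'mtx': array([[312.18568757,   0.        , 323.34888842],
       [  0.        , 312.18568757, 201.84041232],
       [  0.        ,   0.        ,   1.        ]]), 'origin': array([ 0.54994939, -0.07673964,  0.35280111]), 'attitude': array([1.7457181 , 2.3786226 , 0.34727646])}
main [306.7318869  202.05234635]
heater [165.39941142  69.90902386]
button [304.46753693  95.99842598]
```

View pics/w1.png

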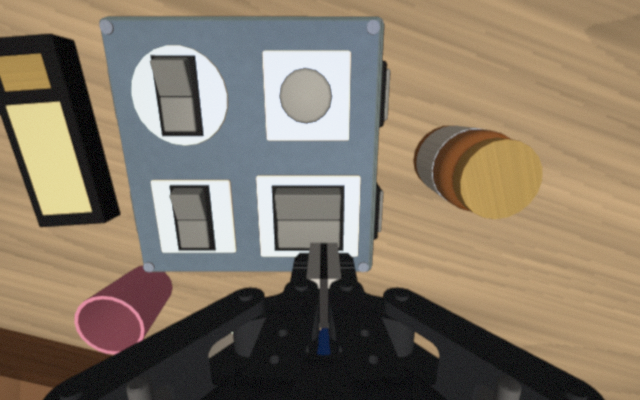

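```bash
python3 -c "
from h import *
i=camera_info('wrist')
for n,p,z in (('mainpl',(309,216),.086),('button',(305.5,96),.11),('heatpl',(179,95),.086),('lightpl',(194,216),.086),('heataxis',(180,97),.092),('heatend',(171,57),.101)): print(n,ray(i,p,z).round(4))
c=.6106-.127j;u=np.exp(.3092j)
for q in (.052+.052j,-.052+.052j,-.052-.052j,.052-.052j,-.052-.052j,-.079-.052j):print(c+u*q)
"
```

```text
mainpl [ 0.6422 -0.0633  0.086 ]
button [ 0.5458 -0.0938  0.11  ]
heatpl [ 0.575  -0.1925  0.086 ]
lightpl [ 0.6731 -0.1618  0.086 ]
heataxis [ 0.5757 -0.1889  0.092 ]
heatend [ 0.5491 -0.1962  0.101 ]
(0.6443105932785476-0.06164255282824807j)
(0.5452425528282481-0.09328940672145246j)
(0.5768894067214525-0.19235744717175193j)
(0.675957447171752-0.16071059327854753j)
(0.5768894067214525-0.19235744717175193j)
(0.5511698192968555-0.20057345731710308j)
```

The wrist view agrees within about 3 mm: button (305,96), main plate (309,216), heater plate (179,95), lights (194,216). Next I'll centre over the main rocker's raised half.

Request:
{"fn": "apply_moves", "kwargs": {"rot": [[0,0,0],[0,0,0],[0,0,0]], "xyz": [[4,-1.4,0.2],[4,0,0],[0,0,0]], "jaw": [0,0,0]}}

```text
clock: 3.02
position: [0.6229, -0.0655, 0.1281]
eef_rot: [-0.241, 1.563, 0.243]
wrist_force: [0.7, -0.3, 0.9]
gripper_width: -0.003
```

```bash
python3 -c "
from h import *; go('main',.092)"
```

```text
3.025 [ 0.6229 -0.0655  0.1281] w -0.0031240851358164097 F [ 0.7 -0.3  0.9]
zaxis heading 0.3080214460493462 tool xyz cm [ 3.6  -0.29  0.28]
```

Request:
{"fn": "apply_moves", "kwargs": {"rot": [[0,0,0],[0,0,0],[0,0,0],[0,0,0],[0,0,0]], "xyz": [[1.6,-0.2,0.15],[0.7,0,0],[0.7,0,0],[0.6,0,0],[0,0,0]], "jaw": [0,0,0,0,0]}}

```text
clock: 3.65
position: [0.6264, -0.0671, 0.0951]
eef_rot: [-0.242, 1.557, 0.242]
wrist_force: [0.2, 0.1, 0.1]
gripper_width: 0.002
```

Request:
{"fn": "apply_moves", "kwargs": {"rot": [[0,0,0],[0,0,0],[0,0,0]], "xyz": [[0.2,0,0],[0.15,0,0],[0,0,0]], "jaw": [0,0,0]}}

```text
clock: 4.03
position: [0.6265, -0.0671, 0.092]
eef_rot: [-0.242, 1.557, 0.242]
wrist_force: [-0.9, 0.4, 3.8]
gripper_width: -0.001
```

Request:
{"fn": "apply_moves", "kwargs": {"rot": [[0,0,0],[0,0,0],[0,0,0]], "xyz": [[0.1,0,0],[0.1,0,0],[0,0,0]], "jaw": [0,0,0]}}

```text
clock: 4.4
position: [0.6266, -0.0672, 0.0917]
eef_rot: [-0.242, 1.556, 0.242]
wrist_force: [-10.9, 0.8, 19.9]
gripper_width: -0.005
```

The rocker is at its stop: z stayed at 0.0917 while the force rose to 20 N. I'll lift and move over the heater rocker.

Request:
{"fn": "apply_moves", "kwargs": {"rot": [[0,0,0],[0,0,0],[0,0,0],[0,0,0],[0,0,0]], "xyz": [[-3,0,0],[-4,0,0],[0,-5,-5],[0,-5.2,-5.2],[0,0,0]], "jaw": [0,0,0,0,0]}}

```text
clock: 5.03
position: [0.5676, -0.1811, 0.1599]
eef_rot: [-0.239, 1.557, 0.238]
wrist_force: [-0.4, 0.7, 0.3]
gripper_width: -0.003
```

```bash
sed -i 's/heater=(.5588,-.1981)/heater=(.558,-.1965)/' h.py; python3 -c "
from h import *; go('heater',.1)
im=read_camera('wrist'); cv2.imwrite('pics/w2.png',im[:,:,::-1])
"
```

```text
5.025 [ 0.5676 -0.1811  0.1599] w -0.0032547549781473256 F [-0.4  0.7  0.3]
zaxis heading 0.3044406223080518 tool xyz cm [ 5.99 -1.18 -1.38]
```

View pics/w2.png

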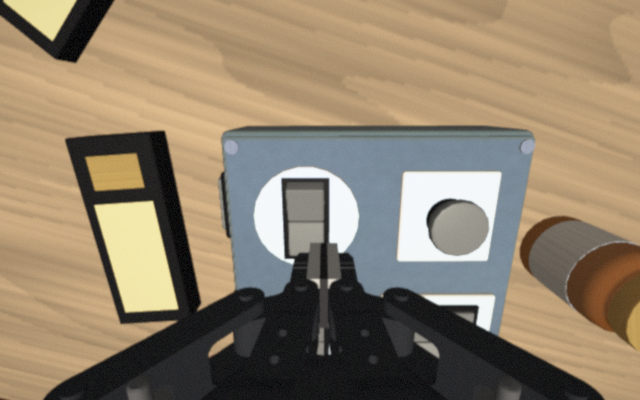

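The fingers at x≈324 are about 12 mm to the +y side of the heater rocker at (305,200). That agrees with the computed correction.

Request:
{"fn": "apply_moves", "kwargs": {"rot": [[0,0,0],[0,0,0],[0,0,0]], "xyz": [[0,-1.2,-1.4],[4,0,0],[0,0,0]], "jaw": [0,0,0]}}

```text
clock: 5.45
position: [0.5582, -0.193, 0.1171]
eef_rot: [-0.241, 1.561, 0.245]
wrist_force: [0.3, -0.0, 0.1]
gripper_width: 0.003
```

```bash
python3 -c "
from h import *; go('heater',.0917)"
```

```text
5.45 [ 0.5582 -0.193   0.1171] w 0.003085026745386351 F [ 0.3 -0.   0.1]
zaxis heading 0.3089994876027451 tool xyz cm [ 2.54 -0.33 -0.11]
```

Request:
{"fn": "apply_moves", "kwargs": {"rot": [[0,0,0],[0,0,0],[0,0,0],[0,0,0],[0,0,0]], "xyz": [[0.7,-0.2,-0.1],[0.7,0,0],[0.7,0,0],[0.4,0,0],[0,0,0]], "jaw": [0,0,0,0,0]}}

```text
clock: 6.08
position: [0.559, -0.196, 0.0946]
eef_rot: [-0.242, 1.557, 0.242]
wrist_force: [-0.2, 0.2, -0.4]
gripper_width: 0.0
```

Request:
{"fn": "apply_moves", "kwargs": {"rot": [[0,0,0],[0,0,0],[0,0,0],[0,0,0]], "xyz": [[0.2,0,0],[0.2,0,0],[0.15,0,0],[0,0,0]], "jaw": [0,0,0,0]}}

```text
clock: 6.58
position: [0.5592, -0.1961, 0.0917]
eef_rot: [-0.242, 1.556, 0.241]
wrist_force: [-11.8, 3.8, 24.8]
gripper_width: 0.001
```

The heater rocker is at its stop at the same height, with 25 N. I'll lift and move to the button.

Request:
{"fn": "apply_moves", "kwargs": {"rot": [[0,0,0],[0,0,0],[0,0,0],[0,0,0],[0,0,0]], "xyz": [[-3,0,0],[-4,0,0],[0,5,1],[0,5.2,0.8],[0,0,0]], "jaw": [0,0,0,0,0]}}

```text
clock: 7.2
position: [0.5449, -0.0908, 0.1595]
eef_rot: [-0.244, 1.556, 0.244]
wrist_force: [-0.1, -0.3, 0.4]
gripper_width: -0.002
```

```bash
python3 -c "
from h import *; go('button',.115)
im=read_camera('wrist'); cv2.imwrite('pics/w3.png',im[:,:,::-1])
"
```

```text
7.2 [ 0.5449 -0.0908  0.1595] w -0.002023466303901639 F [-0.1 -0.3  0.4]
zaxis heading 0.3111397696380597 tool xyz cm [ 4.45 -0.25 -0.04]
```

View pics/w3.png

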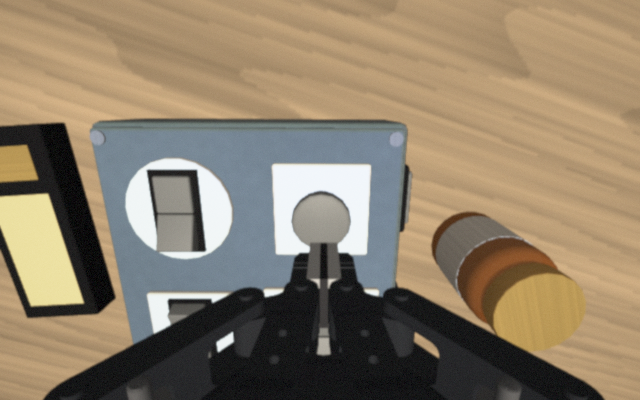

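The fingertips are centred on the head at (321,220), and the heater rocker now looks tipped to on. I'll press down.

Request:
{"fn": "apply_moves", "kwargs": {"rot": [[0,0,0],[0,0,0],[0,0,0],[0,0,0],[0,0,0]], "xyz": [[4,-0.2,0],[0.6,0,0],[0.6,0,0],[0.5,0,0],[0,0,0]], "jaw": [0,0,0,0,0]}}

```text
clock: 7.88
position: [0.5461, -0.0954, 0.1027]
eef_rot: [-0.242, 1.557, 0.242]
wrist_force: [0.2, -0.2, 0.1]
gripper_width: -0.0
```

Request:
{"fn": "apply_moves", "kwargs": {"rot": [[0,0,0],[0,0,0],[0,0,0]], "xyz": [[0.2,0,0],[0.2,0,0],[0,0,0]], "jaw": [0,0,0]}}

```text
clock: 8.25
position: [0.5463, -0.0954, 0.1015]
eef_rot: [-0.243, 1.555, 0.241]
wrist_force: [-14.8, 0.6, 30.0]
gripper_width: 0.001
```

The button is at its stop: z 0.1015, 30 N. I'll lift and back away toward the robot, then check.

Request:
{"fn": "apply_moves", "kwargs": {"rot": [[0,0,0],[0,0,0],[0,0,0],[0,0,0],[0,0,0]], "xyz": [[-4,0,0],[-5,0,0],[-5,0,-4],[0,0,-4],[0,0,-4]], "jaw": [0,0,0,0,0]}}

```text
clock: 8.88
position: [0.4314, -0.1315, 0.2379]
eef_rot: [-0.243, 1.556, 0.242]
wrist_force: [-0.3, -1.1, -1.1]
gripper_width: 0.001
```

Request:
{"fn": "apply_moves", "kwargs": {"rot": [[0,0,0],[0,0,0],[0,0,0],[0,0,0],[0,0,0]], "xyz": [[0,5,0],[0,5,0],[0,5,0],[0,5,0],[0,0,0]], "jaw": [0,0,0,0,0]}}

```text
clock: 9.5
position: [0.3709, 0.0617, 0.2376]
eef_rot: [-0.245, 1.555, 0.246]
wrist_force: [-0.2, -0.1, 0.8]
gripper_width: 0.001
```

```bash
python3 -c "
from h import *; go('button',.2)
a=cv2.resize(read_camera('top')[145:255,290:415],None,fx=4,fy=4,interpolation=2)
b=cv2.resize(read_camera('scene')[165:275,210:335],None,fx=4,fy=4,interpolation=2)
c=cv2.resize(cv2.imread('pics/scene0.png')[165:275,210:335,::-1],None,fx=2,fy=2)
cv2.imwrite('pics/end.png',cv2.resize(np.hstack([a,b]),(800,352))[:,:,::-1])
f=read_camera('scene'); d=cv2.absdiff(f[:,:,::-1].copy(),cv2.imread('pics/scene0.png')).max(2)
for n,(x,y,w,h) in dict(jar=(285,143,30,35),noug=(205,272,85,45),cup=(340,230,30,38)).items(): print(n,d[y:y+h,x:x+w].mean(),d[y:y+h,x:x+w].max())
"
```

```text
9.5 [0.3709 0.0617 0.2376] w 0.0005963685954175997 F [-0.2 -0.1  0.8]
zaxis heading 0.3130158482965251 tool xyz cm [  3.78 -20.12  11.82]
jar 3.2057142857142855 11
noug 3.4695424836601307 14
cup 3.1798245614035086 9
```

View pics/end.png

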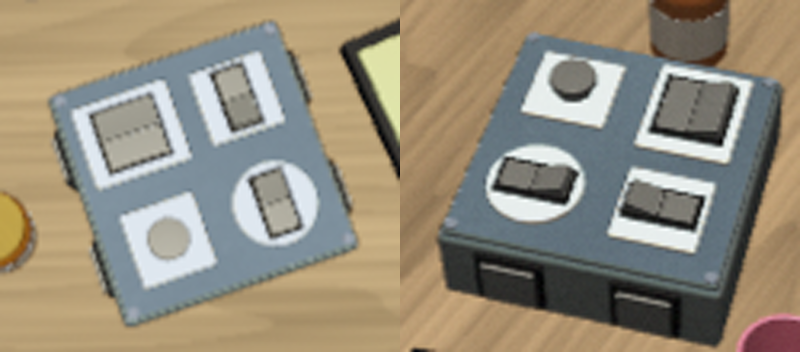

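The final views show the main rocker (130,132) and heater rocker (275,202) tipped over, with the far half raised. The lights rocker (240,97) is unchanged and the button (168,240) is lower. Jar, nougat box and cup show only image noise compared with the start.

```bash
python3 -c "
from rig import r; print(r.sign_off())"
```

```text
the job is handed in; nothing more can be done
None
```

I pressed the main rocker, then the heater rocker on the round plate, then the mushroom button, all with closed fingertips. I then backed the arm clear and handed the job in at about 9.7 s.

- **Rockers:** both reached their stops with the fingertips at z 0.0917 (expected 0.092). The force rose to 20 N on the main rocker and 25 N on the heater.
- **Button:** it stopped at z 0.1015 (expected 0.102) with 30 N.
- **Final pictures:** the main and heater rockers are tipped fully over, the lights rocker is still off and the button is down. The jar, nougat box and cup have not moved.

No check failed. The wrist camera's plate positions agreed with the top camera's to within about 3 mm.

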